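# Roll a glued insole through the hand press

## Robot

A 6-joint arm with a two-finger parallel gripper is mounted at the origin on a cart in front of the work surface, level with it; the furniture and walls round the work are solid. World frame = base frame: x ahead of the robot, y to its left, z up, the work surface at z = 0. Lengths are in m, angles in rad, forces in N, time in s.
With the tool pointing down it reaches from about 0.35 to 0.975 m from the base axis. Payload 4.9 kg.
Tool frame: the origin (TCP) lies midway between the tips of the shut fingers; the grasp point (between the pads) lies 19 mm behind it; z points along the fingers, y is the line along which they close (so a half turn about z gives the same grasp; the last joint's range is limited). The gripper opens to 85 mm and grips with 20 to 120 N. Pads are 22 mm wide; open, the fingers measure 114 mm over their backs; the gripper's body (76 mm by 85 mm) begins 54 mm behind the grasp point. The pads swing forward as they close: fully open they stand 13 mm farther back than shut.
Start: joints at [-1.298, 0.053, 1.613, -0, 1.476, -0.119], TCP at [0.239, -0.578, 0.231] pointing down, gripper open.
Joint ranges: [-3.01, 3.01], [-1.01, 2.22], [0.06, 2.58], [-1.02, 4.17], [0.09, 2.62], [-3.14, 3.14]. Speed limits (rad/s): [2.57, 2.57, 3.14, 3.14, 3.14, 3.14].

## Interface

Orientations are given as a unit quaternion [w, x, y, z].
In Python, from plant import state, grab_frame, job_done, cut_out, place_of gives the robot as it stands.
- The arm moves only by the tool jog_arm, never from a script. Its argument "motion" is text: rows parted by semicolons, each of 7 numbers parted by spaces: the opening in per cent of the stroke, from 0 (shut) to 100 (fully open), then the shift along the tool's x, y, z as a fraction of full scale, then the turn, a rotation vector about the tool's x, y, z as a fraction of full scale. A call has exactly 5 rows; each row is the pose to reach, as a shift and turn from the pose commanded when the call began, along the tool's axes at that moment; what a row does not reach only later rows make up. Full scale, the value 1, is 50 cm for a shift and 1.5 rad for a turn. A row lasts 1/8 s, in which the tool goes at most 62.5 mm and 10.7 degrees, less where a joint would pass 70% of its speed; a pose out of reach is approached as far as the arm can. A call with a number of a shift or a turn outside -1 to 1 is refused whole. A call with a gripper value outside its range is refused whole. The fingers move at their own pace and stop on an object; the grip force is fixed at half the most. Time passes only in rows, so rows that repeat a pose let the fingers close, or fill a call up. It gives the time, the measured TCP pose, the force, the opening and the grip force at its end, in the units of the state.
- state(): the state, without advancing time (a new reading comes with each control period).
- grab_frame(name): name is "scene" or "side" or "wrist"; returns a dict with "color" (480x640x3 uint8, red, green, blue), "range_z" (480x640 float32, m along the optical axis (not along the pixel's ray), 0 where there is no reading), "intrinsics" (3x3 intrinsics, pixels), "world_from_camera" (4x4, takes a point from camera to world coordinates). Camera axes: x right, y up, looking along -z (the intrinsics and any distortion apply to the point x, -y, -z); pixel columns grow to the right and rows downward; lengths in m; the calibration is good to about 2 mm. A picture is of the moment at which its call begins.
- job_done(): hands the job in; it is judged then, once.
Trained networks look in the newest picture that a camera, given by its name, has taken for a name from the list of things; names that differ only in an ending like _2 or _b are one class to them, and where a whole thing is asked for, a point or a joint stands for the part that bears it (a point fixed in the world has none). Each returns a list of dicts, best first, with "p" (0 to 1); they miss things now and then, are a little off and sometimes report something else, mostly with a low value. They report only what shows in the picture. A call takes as long as a camera call. They do not tell look-alikes from the thing itself.
- cut_out(camera, thing): "pixels" (480x640 bool, what is visible of it).
- place_of(camera, thing): "at" ([x, y, z] in m, in world coordinates, good to about 4 mm: a listed point, or the origin of a listed thing).
The state is a dict: "time": time; "joint_pos": joint angles; "joint_vel": joint speeds; "joint_efforts": joint torques, N m; "tool_pos": TCP position; "tool_rot": TCP orientation; "contact_force": force on the tool from outside, world axes, zero at the start; "ft_torque": the same for the moment, N m; "gripper_width": opening from 0.0 (shut) to 1.0 (fully open); "grasp_force": force on a finger pad.
Only numpy, scipy, OpenCV 4.12 (cv2) and the standard library are available. Lean on these libraries where they do the work, as an engineer would, in place of code of your own. Each camera call takes 0.05 s, during which the arm holds its last target. There are 200 camera calls.

## Task

Press the red insole in the hand roller press. First sweep the dried cement flakes off its feed plate into the white basket with the scraper block, keeping your fingers off the flakes, and stand the block back on the bench. Then lay the insole squarely in the middle of the feed plate with its heel end up against the rollers, let go, and turn the handwheel clockwise by its handle, about one full turn, until the rollers alone have carried the insole right out onto the delivery plate; disturb nothing else.

Things in the scene. Friction and masses are not known exactly. Their poses are not given: they have to be found in the camera images.
- press: hand roller press with a dark green cast frame, fixed on the bench. Origin: centre of its underside. Its y axis is the feed direction (at yaw 0 from the robot's right to its left); its x runs along the rollers, away from the robot. Frame and rollers reach 189 mm up and 48 mm either side of y = 0. Aluminium feed plate at -y, delivery plate at +y (124 mm wide, top at 92.5 mm, y = 24 to 195 mm)
- nip (a point): middle of the gap between the black rubber rollers (86 mm diameter, 98 mm wide), 98 mm above the bench at x = y = 0 of the press; axes as the press. The gap is 5 mm; the upper roller is on the handwheel's shaft, the lower one turns freely and gives way on springs. A flat thing pushed lightly (4 N) up to both rollers, tip 10 to 15 mm before this point, is drawn in; a full turn feeds 250 to 270 mm
- feed_plate (a point): middle of the top face of the feed plate, 94.5 mm above the bench, axes as the press. The plate is flat, without side walls, 124 mm wide (x of the press), and runs from y = -225 mm (free end, over the basket) to y = -24 mm in the press frame
- handwheel (a joint): turn of the black spoked handwheel (176 mm wide, on the side nearest the robot, axis along the press's x, 146 mm up; rim plane at x = -98 mm of the press): rad, 0 with the handle straight up, growing clockwise as the robot sees it (from the top to the robot's right). Growing values feed from -y to +y. Turns without end, needs 0.2 to 0.4 N m, stays where it is left
- handle (a point): middle of the handwheel's black handle: a sleeve 25 mm thick, 100 mm long, spinning freely on its pin, parallel to the wheel's axis and 72 mm from it. This point lies at x = -165 mm of the press, 67 mm in front of the rim's plane. Gripped from above it can be led right round without turning the gripper
- scraper: scraper block: dark grey rubber block 104 x 26 x 22 mm (its x, y, z) with a pale wooden grip on top, 46 mm (x) by 20 mm (y), from 28 to 77 mm height, all rounded. Stands on the rubber. Origin: centre of the underside, z up. Loose, about 160 g
- insole: red insole, 225 mm long (its y), 62 mm wide (its x), 7.5 mm thick, stiff, lying flat on the bench at the start. Origin: centre of the underside, z up. The heel end is at y = +112 mm (48 mm wide there), the toe end at y = -112 mm; widest, with parallel sides (61 mm), round y = -55 mm. About 30 g
- insole_heel (a point): tip of the insole's heel end, at half thickness
- insole_toe (a point): tip of the insole's toe end, at half thickness
- basket: small white slotted basket, open at the top, 174 mm along its y by 124 mm along its x, 79 mm high, loose on the bench under the free end of the feed plate, which reaches about 18 mm in over its wall. Origin: centre of the underside
- flake_0: flake of dried yellow cement, about 28 x 22 mm, 6 mm thick, lying loose on the feed plate. Origin: centre of its underside
- flake_1: flake of dried yellow cement, about 28 x 22 mm, 6 mm thick, lying loose on the feed plate. Origin: centre of its underside
- flake_2: flake of dried yellow cement, about 28 x 22 mm, 6 mm thick, lying loose on the feed plate. Origin: centre of its underside
- flake_3: flake of dried yellow cement, about 28 x 22 mm, 6 mm thick, lying loose on the feed plate. Origin: centre of its underside
- thread_cone: bystander: cream cone of thread, 58 mm diameter, 86 mm high, loose. Origin: centre of the underside. (Between it and the robot, at the left, a fixed jack carries a shoe, 530 mm high: the arm starts beyond it and must pass over or round it)
- solvent_can: bystander: red can with a pump dish on top, 70 mm diameter, 140 mm high, loose. Origin: centre of the underside
- primer: bystander: white squeeze bottle with a blue spout, 49 mm diameter, 150 mm high, loose. Origin: centre of the underside
Not all that is in view belongs to the job. What is shaped like the scraper but blue is not meant.

How it is judged:
On the way, in this order (a step that is already met when the one before it is completed fails the run):
1. all four flakes swept into the white basket (x of flake_0 in the frame of basket between -0.058 and 0.058 m and y of flake_0 in the frame of basket between -0.083 and 0.083 m and height (world z) of each of flake_0, flake_1, flake_2, flake_3 below 0.07 m and x of flake_1 in the frame of basket between -0.058 and 0.058 m and y of flake_1 in the frame of basket between -0.083 and 0.083 m and x of flake_2 in the frame of basket between -0.058 and 0.058 m and y of flake_2 in the frame of basket between -0.083 and 0.083 m and x of flake_3 in the frame of basket between -0.058 and 0.058 m and y of flake_3 in the frame of basket between -0.083 and 0.083 m), for 0.2 s.
2. the scraper block stands on the bench; the insole lies on the feed plate, let go, square (0.15 rad, 25 mm), heel tip from 25 mm before to 10 mm past the rollers' centre line (angle between the y axis of insole and the y axis of press, either way round below 0.15 rad and x of insole in the frame of press between -0.025 and 0.025 m and y of insole_heel in the frame of press between -0.025 and 0.01 m and z of insole in the frame of press between 0.088 and 0.103 m and contact force between the fingers and insole below 0.2 N and height (world z) of scraper below 0.008 m and angle between scraper's own z axis and vertical below 0.15 rad), for 0.1 s.
At the end, for the whole second after the job is handed in: The insole lies still on the delivery plate, its toe end past the rollers' centre line, heel ahead, within 50 mm of the middle; the handwheel has been turned clockwise (reads more than 4.5 rad); all four flakes lie in the white basket; the scraper block stands upright on the bench (all of step 1 and y of insole_toe in the frame of press above 0 m and y of insole_heel in the frame of press above 0.2 m and x of insole in the frame of press between -0.05 and 0.05 m and z of insole in the frame of press between 0.085 and 0.11 m and value of joint handwheel above 4.5 rad and linear speed of each of insole, scraper below 0.02 m/s and height (world z) of scraper below 0.008 m and angle between scraper's own z axis and vertical below 0.15 rad); the robot touches nothing.
It fails at once if the fingers press on a flake (contact force between the fingers and flake_0 above 0.5 N or contact force between the fingers and flake_1 above 0.5 N or contact force between the fingers and flake_2 above 0.5 N or contact force between the fingers and flake_3 above 0.5 N).
It fails at once if the insole is pushed or pulled by hand once the rollers have it (its heel tip more than 15 mm past their centre line) (contact force between any of the arm, the fingers and insole above 0.5 N and y of insole_heel in the frame of press above 0.015 m).
It fails at once if the thread cone, the solvent can or the primer bottle is moved by more than 30 mm (distance of any of thread_cone, solvent_can, primer from where it was at the start of the episode above 0.03 m).
It fails at once if the basket is moved by more than 40 mm (distance of basket from where it was at the start of the episode above 0.04 m).
It also fails if it takes over 72 s, if anything falls off the work surface, if the arm or the gripper's body presses on something with over 40 N, if the wrist force passes 120 N, or if a joint passes its speed limit or range.

## Working session

There is one attempt and no reset: what is moved stays moved. The work goes in short steps, Python scripts to look and compute and a tool call to move; the robot and the scene stay as the last step left them, time stands still between calls to the robot, and variables do not carry over. Pictures are saved under pics/ and viewed, at most 10 in all, crops included, and the job is handed in when it is done.

Besides the shell and the picture viewer there is one more tool, called after "Call:" as a command line: name --argument value ..., lists and objects as JSON in quotes. jog_arm: Moves the arm, as the interface text tells. Shift numbers are shares of 50 cm and turn numbers shares of 1.5 rad, none past 1 either way. Its arguments: {"type":"object","properties":{"motion":{"type":"string"}},"required":["motion"]}

```bash
ls; mkdir -p pics; python3 - <<'E'
from plant import *
import cv2,numpy as np
s=state();print(s['time'],s['tool_pos'],s['tool_rot'])
for c in ['scene','side']:
    f=grab_frame(c);cv2.imwrite(f'pics/{c}0.png',f['color'][:,:,::-1])
    for t in ['press','nip','feed_plate','handle','scraper','insole','insole_heel','insole_toe','basket','flake_0','thread_cone','solvent_can','primer']:
        print(c,t,[(round(d['p'],2),np.round(d['at'],3).tolist()) for d in place_of(c,t)[:5]])
E
```

```text
pics
0.0 [ 0.23848777 -0.57702346  0.23005383] [-1.04555528e-03  9.80870832e-01  1.94656904e-01 -8.92479419e-05]
scene press [(0.83, [0.62, 0.066, -0.002])]
scene nip [(0.97, [0.615, 0.066, 0.098])]
scene feed_plate [(0.65, [0.623, -0.057, 0.096])]
scene handle [(0.89, [0.453, 0.054, 0.218])]
scene scraper [(0.64, [0.42, -0.176, -0.002]), (0.59, [0.325, 0.128, 0.005])]
scene insole [(0.88, [0.505, -0.383, -0.0]), (0.72, [0.469, 0.296, -0.006])]
scene insole_heel [(0.74, [0.619, -0.365, 0.005])]
scene insole_toe [(0.74, [0.602, -0.099, 0.095])]
scene basket [(0.69, [0.629, -0.198, -0.002]), (0.48, [0.62, 0.068, -0.0])]
scene flake_0 [(0.51, [0.652, -0.057, 0.095]), (0.49, [0.602, -0.096, 0.096]), (0.44, [0.655, -0.105, 0.097])]
scene thread_cone [(0.55, [0.472, 0.294, -0.005]), (0.31, [0.776, -0.085, -0.001])]
scene solvent_can [(0.75, [0.774, -0.082, -0.003])]
scene primer []
side press [(0.68, [0.615, 0.067, 0.0])]
side nip [(0.75, [0.617, 0.066, 0.099]), (0.32, [0.47, 0.3, -0.003]), (0.2, [0.415, -0.171, 0.0])]
side feed_plate [(0.68, [0.624, -0.057, 0.096]), (0.46, [0.414, -0.172, -0.002])]
side handle [(0.87, [0.45, 0.054, 0.216]), (0.31, [0.775, -0.083, 0.006])]
side scraper [(0.65, [0.414, -0.17, -0.001])]
side insole [(0.56, [0.503, -0.378, -0.0])]
side insole_heel [(0.82, [0.617, -0.36, 0.003])]
side insole_toe [(0.56, [0.394, -0.4, 0.005]), (0.27, [0.626, -0.055, 0.096])]
side basket [(0.43, [0.686, -0.349, 0.003])]
side flake_0 [(0.57, [0.603, -0.1, 0.094]), (0.5, [0.652, -0.052, 0.094]), (0.46, [0.607, -0.039, 0.095]), (0.46, [0.65, -0.104, 0.094])]
side thread_cone [(0.82, [0.468, 0.299, -0.002])]
side solvent_can [(0.85, [0.778, -0.084, 0.0])]
side primer [(0.63, [0.687, -0.348, -0.0])]
```

View pics/scene0.png

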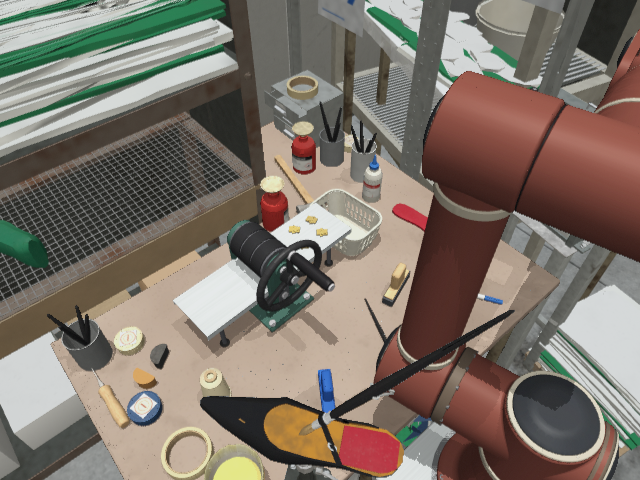

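View pics/side0.png

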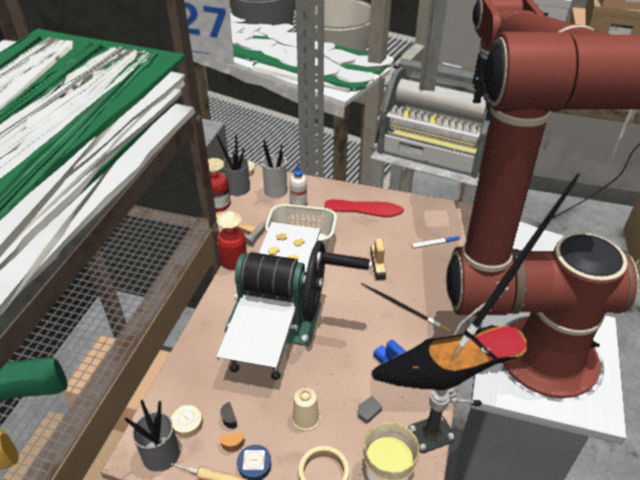

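Scene shows the press in the middle (nip about px 265,255) and the scraper (400,283). The blue look-alike is at (327,390). Four flakes lie on the plate around (310,227). The insole is at (410,215), partly hidden, and the shoe on its jack is at (300,430). The side view at (365,207) shows the whole insole, with its narrower end at the left.

```bash
cat > h.py <<'E'
import numpy as np,cv2
from plant import *
from scipy.spatial.transform import Rotation as R
def cloud(f):
    K=f['intrinsics'];d=f['range_z'];v,u=np.mgrid[:480,:640]
    p=np.stack([(u-K[0,2])/K[0,0]*d,-(v-K[1,2])/K[1,1]*d,-d],-1)
    T=f['world_from_camera'];p=p@T[:3,:3].T+T[:3,3];p[d<=0]=np.nan;return p
def rot(): 
    q=state()['tool_rot'];return R.from_quat([q[1],q[2],q[3],q[0]])
def down(yaw): # tool x axis at world yaw, z down
    c,s=np.cos(yaw),np.sin(yaw);return R.from_matrix(np.array([[c,s,0],[s,-c,0],[0,0,-1]]))
def row(pos,yaw):
    s=state();r=rot();d=r.inv().apply(np.array(pos)-s['tool_pos'])/.5
    w=(r.inv()*down(yaw)).as_rotvec()/1.5
    print('shift',np.round(d,4),'turn',np.round(w,4), 'yaw now',np.arctan2(*r.as_matrix()[[1,0],0]).round(3))
def rect(P): # xy points
    (c,(a,b),t)=cv2.minAreaRect((P*1000).astype(np.float32));return np.round(c,1),round(a,1),round(b,1),round(t,1)
E
python3 - <<'E'
from h import *
for c in ['scene','side']:
    f=grab_frame(c);P=cloud(f)
    for t in ['scraper','insole','flake_0','feed_plate','basket']:
        for d in cut_out(c,t)[:4]:
            m=cv2.erode(d['pixels'].astype(np.uint8),np.ones((2,2)))>0
            q=P[m];q=q[~np.isnan(q[:,0])]
            if len(q)<5: continue
            print(c,t,round(d['p'],2),len(q),rect(q[:,:2]),'z',np.percentile(q[:,2],[2,50,98]).round(3), np.median(q,0).round(3))
    if c=='scene': q=P[400:475,200:400].reshape(-1,3)
    else: q=P[325:390,370:520].reshape(-1,3)
    q=q[q[:,2]>.3]; print('shoe',c,np.nanpercentile(q,[1,50,99],axis=0).round(3).tolist())
    if c=='side':
        g=(np.nan_to_num(P[...,2])>.085)&(np.nan_to_num(P[...,2])<.1);  
        for name,lo,hi in[('feed',-.17,0),('deliv',.12,.3)]:
            q=P[g&(P[...,1]>lo)&(P[...,1]<hi)&(P[...,0]>.5)&(P[...,0]<.72)];print(name,rect(q[:,:2]),np.median(q[:,2]))
E
```

```text
scene scraper 0.69 49 (array([650.1, -53.6]), 20.3, 18.5, 65.3) z [0.096 0.1   0.103] [ 0.648 -0.053  0.1  ]
scene scraper 0.66 533 (array([ 412.6, -171.7]), 23.8, 106.9, 15.6) z [0.001 0.027 0.078] [ 0.408 -0.153  0.027]
scene scraper 0.58 469 (array([322.3, 125.3]), 24.3, 86.5, 56.5) z [0.021 0.066 0.078] [0.309 0.135 0.066]
scene scraper 0.42 638 (array([410.7, 322.9]), 50.2, 161.4, 60.0) z [0.006 0.075 0.087] [0.454 0.295 0.075]
scene insole 0.78 445 (array([ 560.7, -378.4]), 101.8, 58.1, 11.7) z [0.001 0.006 0.01 ] [ 0.562 -0.371  0.006]
scene insole 0.34 11534 (array([543. ,  43.6]), 285.6, 420.5, 7.0) z [0.006 0.093 0.229] [0.576 0.09  0.093]
scene insole 0.21 3830 (array([530.9,  55.9]), 164.9, 258.7, 76.6) z [0.073 0.181 0.23 ] [0.517 0.071 0.181]
scene flake_0 0.53 47 (array([649.5, -52.3]), 18.4, 19.8, 78.1) z [0.096 0.1   0.103] [ 0.648 -0.052  0.1  ]
scene flake_0 0.46 61 (array([600.4, -98. ]), 23.5, 17.8, 51.0) z [0.093 0.099 0.103] [ 0.598 -0.098  0.099]
scene feed_plate 0.96 11765 (array([549.9,  50.9]), 439.1, 304.1, 86.6) z [0.005 0.093 0.229] [0.576 0.09  0.093]
s
[... 479 characters left out ...]
) z [0.01  0.052 0.08 ] [0.336 0.127 0.052]
side insole 0.9 894 (array([ 516.1, -373.7]), 232.1, 131.2, 37.3) z [0.001 0.007 0.013] [ 0.491 -0.377  0.007]
side flake_0 0.56 48 (array([653.8, -51.1]), 22.4, 19.7, 58.0) z [0.092 0.1   0.104] [ 0.651 -0.051  0.1  ]
side feed_plate 0.82 10910 (array([561.1,   2.5]), 315.2, 514.7, 3.6) z [0.006 0.095 0.23 ] [0.589 0.101 0.095]
side basket 0.97 1070 (array([ 639.1, -229.7]), 172.0, 219.0, 15.0) z [0.001 0.058 0.081] [ 0.62  -0.245  0.058]
shoe side [[0.185, 0.231, 0.3], [0.195, 0.24, 0.306], [0.273, 0.308, 0.316]]
feed (array([608.6, -78.2]), 162.6, 177.2, 8.3) 0.09497415109750873
deliv (array([588.1, 191.1]), 167.2, 144.8, 1.6) 0.0927169268477126
```

```bash
python3 -c "
from h import *
row([.415,-.17,.16],-1.0); row([.415,-.17,.16],-1.27)"
```

```text
shift [ 0.6373 -0.6188  0.1426] turn [0.     0.     0.9279] yaw now 0.392
shift [ 0.6373 -0.6188  0.1426] turn [0.     0.     1.1079] yaw now 0.392
```

Call:
jog_arm --motion "100 .637 -.619 0 0 0 .93;100 .637 -.619 0 0 0 .93;100 .637 -.619 0 0 0 .93;100 .637 -.619 0.05 0 0 .93;100 .637 -.619 .1 0 0 .93"

```text
time: 2.62
tool_pos: [0.3594, -0.3, 0.2141]
tool_rot: [0.001, 0.966, -0.258, 0.001]
contact_force: [-0.0, 0.5, 0.1]
gripper_width: 0.997
grasp_force: 0.0
```

```bash
python3 -c "
from h import *
row([.415,-.17,.16],-1.27)"
```

```text
shift [-0.0334 -0.281   0.1079] turn [-2.000e-04 -1.700e-03  4.989e-01] yaw now -0.522
```

Call:
jog_arm --motion "100 -.033 -.28 .1 0 0 .5;100 -.033 -.28 .1 0 0 .5;100 -.033 -.28 .1 0 0 .5;100 -.033 -.28 .1 0 0 .5;100 -.033 -.28 .1 0 0 .5"

```text
time: 3.25
tool_pos: [0.4133, -0.1708, 0.1631]
tool_rot: [0.0, 0.806, -0.592, -0.0]
contact_force: [-0.3, 0.4, -0.1]
gripper_width: 1.003
grasp_force: 0.0
```

```bash
python3 - <<'E'
from h import *
f=grab_frame('wrist');P=cloud(f);cv2.imwrite('pics/w1.png',f['color'][:,:,::-1])
for d in place_of('wrist','scraper')[:2]: print(d)
z=np.nan_to_num(P[...,2]);near=(abs(P[...,0]-.415)<.08)&(abs(P[...,1]+.17)<.08)
for lo,hi in[(.062,.09),(.012,.03)]:
    q=P[near&(z>lo)&(z<hi)];print(len(q),rect(q[:,:2]) if len(q) else 0)
row([.415,-.17,.16],-1.27);print(state()['tool_pos'])
E
```

```text
{'at': [0.4229, -0.1719, -0.0007], 'p': 0.65}
1619 (array([ 418.4, -172.3]), 20.0, 45.8, 19.9)
1653 (array([ 418.3, -172. ]), 26.0, 104.1, 19.9)
shift [-0.0015 -0.004   0.0068] turn [-0.0001 -0.0001  0.0032] yaw now -1.265
[ 0.41331515 -0.17134237  0.16337758]
```

View pics/w1.png

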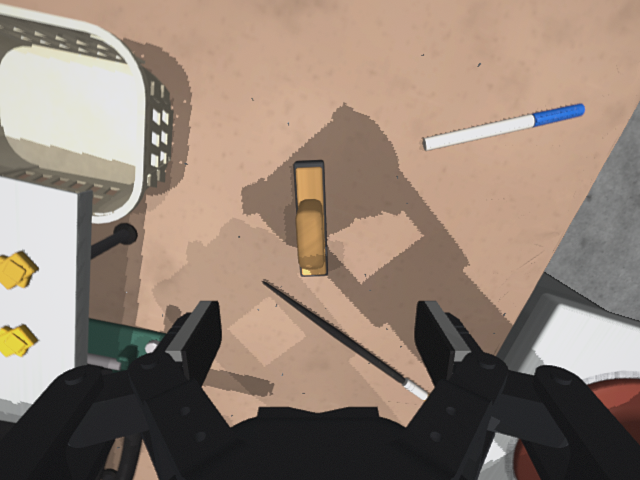

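The wrist view shows the scraper with its pale grip at (311,218), between the open fingers but ahead of them in view. The basket and two flakes are at the left edge.

```bash
python3 -c "
from h import *
row([.4184,-.1722,.040],-1.2235)"
```

```text
shift [ 0.0047 -0.0091  0.2468] turn [-0.0001 -0.0001 -0.0278] yaw now -1.265
```

Call:
jog_arm --motion "100 .005 -.009 .1 0 0 -.028;100 .005 -.009 .2 0 0 -.028;100 .005 -.009 .247 0 0 -.028;0 .005 -.009 .247 0 0 -.028;0 .005 -.009 .247 0 0 -.028"

```text
time: 3.98
tool_pos: [0.4192, -0.1733, 0.0412]
tool_rot: [-0.0, 0.819, -0.574, 0.001]
contact_force: [0.8, -0.5, -0.1]
gripper_width: 0.605
grasp_force: 0.0
```

Call:
jog_arm --motion "0 0 0 0 0 0 0;0 0 0 0 0 0 0;0 0 0 0 0 0 0;0 0 0 -.05 0 0 0;0 0 0 -.1 0 0 0"

```text
time: 4.6
tool_pos: [0.4177, -0.1722, 0.0898]
tool_rot: [0.0, 0.819, -0.574, -0.001]
contact_force: [0.4, 0.3, -1.7]
gripper_width: 0.224
grasp_force: 58.8
```

```bash
python3 - <<'E'
from h import *
yaw=.063;X=np.array([np.cos(yaw),np.sin(yaw)]);Y=np.array([-X[1],X[0]]);N=np.array([.616,.066])
s=state();print(s['gripper_width'],s['grasp_force'],s['tool_pos'])
for a in [-.076,-.25]:
  p=N+a*Y; print(p); row([*p,.20],yaw)
# refine press yaw and flakes
f=grab_frame('scene');P=cloud(f);z=np.nan_to_num(P[...,2])
fl=f['color'].astype(int);yel=(fl[...,0]>150)&(fl[...,0]-fl[...,2]>70)&(z>.09)&(z<.108)&(P[...,0]>.53)&(P[...,1]<.02)&(P[...,1]>-.2)
q=P[yel][:,:2]-N;q=np.c_[q@X,q@Y]
n,l,st,_=cv2.connectedComponentsWithStats(yel.astype(np.uint8))
for i in range(1,n):
  if st[i,4]>15: r=P[l==i][:,:2]-N;r=np.c_[r@X,r@Y];print('flake',r.min(0).round(4),r.max(0).round(4),st[i,4])
g=(abs(z-.0945)<.004)&(P[...,0]>.53)&(P[...,0]<.72)&(P[...,1]>-.12)&(P[...,1]<.0)&~yel
q=P[g][:,:2]
# near edge x(y)
for c in ['near','far']:
  pts=[]
  for y in np.arange(-.11,-.02,.01):
    k=q[abs(q[:,1]-y)<.005]
    if len(k)>10: pts.append((y,k[:,0].min() if c=='near' else k[:,0].max()))
  pts=np.array(pts);print(c,np.polyfit(pts[:,0],pts[:,1],1).round(4))
E
```

```text
0.22372919869246932 58.81504833698273 [ 0.41766691 -0.17216315  0.08976732]
[ 0.62078483 -0.00984923]
shift [-0.1673 -0.4922 -0.2207] turn [ 0.      0.0011 -0.8578] yaw now -1.224
[ 0.63173958 -0.18350404]
shift [ 0.1667 -0.3947 -0.221 ] turn [ 0.      0.0011 -0.8578] yaw now -1.224
flake [ 0.1169 -0.1744] [ 0.1355 -0.1484] 33
flake [ 0.1238 -0.1444] [ 0.1684 -0.1308] 31
flake [ 0.0097 -0.1839] [ 0.0356 -0.1623] 54
flake [ 0.0167 -0.1349] [ 0.0433 -0.1102] 63
flake [-0.0365 -0.1772] [-0.0094 -0.1485] 63
near [-0.0273  0.562 ]
far [-0.0657  0.6829]
```

```bash
python3 - <<'E'
from h import *
yaw=.063;X=np.array([np.cos(yaw),np.sin(yaw)]);Y=np.array([-X[1],X[0]]);N=np.array([.616,.066])
p=N-.2*Y;row([*p,.2],yaw)
for d in place_of('side','flake_0')[:0]: pass
f=grab_frame('side');P=cloud(f);z=np.nan_to_num(P[...,2]);fl=f['color'].astype(int)
yel=(fl[...,0]>150)&(fl[...,0]-fl[...,2]>70)&(z>.09)&(z<.108)&(P[...,0]>.53)&(P[...,1]<.02)&(P[...,1]>-.2)
n,l,st,_=cv2.connectedComponentsWithStats(yel.astype(np.uint8))
for i in range(1,n):
  if st[i,4]>15: r=P[l==i][:,:2]-N;r=np.c_[r@X,r@Y];print('flake',r.min(0).round(4),r.max(0).round(4),st[i,4])
E
```

```text
shift [ 0.0677 -0.4202 -0.2109] turn [-1.000e-04 -3.700e-03 -8.577e-01] yaw now -1.224
flake [ 0.0141 -0.1844] [ 0.0335 -0.1624] 43
flake [ 0.119  -0.1545] [ 0.1763 -0.1249] 77
flake [-0.0337 -0.1751] [-0.0129 -0.1507] 47
flake [ 0.0159 -0.1326] [ 0.0397 -0.1092] 53
flake [-0.0329 -0.1197] [-0.0121 -0.105 ] 24
```

Call:
jog_arm --motion "0 0 -.05 -.12 0 0 -.12;0 .02 -.15 -.21 0 0 -.24;0 .04 -.26 -.21 0 0 -.36;0 .06 -.36 -.21 0 0 -.48;0 .068 -.42 -.21 0 0 -.6"

```text
time: 5.38
tool_pos: [0.6285, -0.1323, 0.1921]
tool_rot: [-0.0, 0.987, -0.158, -0.002]
contact_force: [0.0, -1.1, -1.9]
gripper_width: 0.23
grasp_force: 59.2
```

```bash
python3 - <<'E'
from h import *
yaw=.063;X=np.array([np.cos(yaw),np.sin(yaw)]);Y=np.array([-X[1],X[0]]);N=np.array([.616,.066])
for a,z in [(-.16,.2),(-.076,.2),(-.076,.1355)]:
  p=N+a*Y;row([*p,z],yaw)
E
```

```text
shift [-0.0288 -0.0718 -0.0158] turn [-0.0004  0.002  -0.2533] yaw now -0.317
shift [-0.0911 -0.2279 -0.0156] turn [-0.0004  0.002  -0.2533] yaw now -0.317
shift [-0.0907 -0.2279  0.1134] turn [-0.0004  0.002  -0.2533] yaw now -0.317
```

Call:
jog_arm --motion "0 -.029 -.072 -.016 0 0 -.12;0 -.029 -.072 -.016 0 0 -.253;0 -.06 -.15 -.016 0 0 -.253;0 -.091 -.228 -.016 0 0 -.253;0 -.091 -.228 -.016 0 0 -.253"

```text
time: 6.0
tool_pos: [0.6193, -0.008, 0.2002]
tool_rot: [-0.001, 1.0, 0.03, -0.002]
contact_force: [0.1, -0.2, -1.7]
gripper_width: 0.226
grasp_force: 59.5
```

```bash
python3 - <<'E'
from h import *
yaw=.063;X=np.array([np.cos(yaw),np.sin(yaw)]);Y=np.array([-X[1],X[0]]);N=np.array([.616,.066])
f=grab_frame('wrist');cv2.imwrite('pics/w2.png',f['color'][:,:,::-1])
P=cloud(f);z=np.nan_to_num(P[...,2]);fl=f['color'].astype(int)
yel=(fl[...,0]>150)&(fl[...,0]-fl[...,2]>70)&(z>.09)&(z<.108)&(P[...,0]>.53)&(P[...,1]<.02)&(P[...,1]>-.2)
n,l,st,_=cv2.connectedComponentsWithStats(yel.astype(np.uint8))
for i in range(1,n):
  if st[i,4]>30: r=P[l==i][:,:2]-N;r=np.c_[r@X,r@Y];print('flake',r.min(0).round(4),r.max(0).round(4),st[i,4])
for a,z in [(-.076,.2),(-.076,.1355)]:
  p=N+a*Y;row([*p,z],yaw)
print(state()['tool_pos'])
E
```

```text
flake [ 0.1207 -0.1552] [ 0.1543 -0.1324] 420
flake [ 0.0147 -0.1378] [ 0.0425 -0.111 ] 841
flake [ 0.0096 -0.1901] [ 0.0374 -0.1632] 807
flake [-0.0358 -0.1224] [-0.0079 -0.0945] 697
flake [-0.0366 -0.1816] [-0.0099 -0.1517] 646
shift [0.0024 0.0009 0.0011] turn [-0.0001  0.002  -0.0034] yaw now 0.058
shift [0.0028 0.0009 0.1301] turn [-0.0001  0.002  -0.0034] yaw now 0.058
[ 0.61954951 -0.00948532  0.20054589]
```

View pics/w2.png

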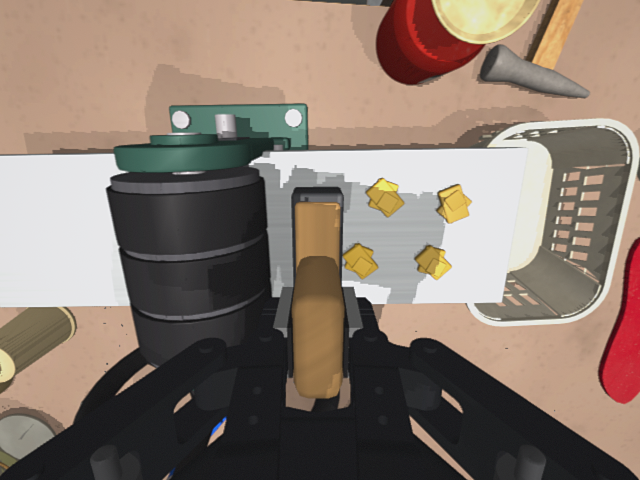

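The wrist view shows the block at (318,290) hovering between the rollers (right edge ≈268) and the nearest flake (360,261). The way down is clear.

Call:
jog_arm --motion "0 .003 .001 .05 0 0 -.003;0 .003 .001 .09 0 0 -.003;0 .003 .001 .115 0 0 -.003;0 .003 .001 .13 0 0 -.003;0 .003 .001 .13 0 0 -.003"

```text
time: 6.68
tool_pos: [0.6221, -0.0112, 0.1378]
tool_rot: [0.0, 1.0, 0.03, 0.0]
contact_force: [0.4, -0.4, -1.8]
gripper_width: 0.227
grasp_force: 59.4
```

```bash
python3 - <<'E'
from h import *
yaw=.063;X=np.array([np.cos(yaw),np.sin(yaw)]);Y=np.array([-X[1],X[0]]);N=np.array([.616,.066])
for a,z in [(-.15,.1355),(-.25,.1355)]:
  p=N+a*Y;row([*p,z],yaw)
print(state()['tool_pos'],state()['contact_force'])
f=grab_frame('wrist')
P=cloud(f);z=np.nan_to_num(P[...,2]);q=P[(abs(z-.0945)<.004)][:,:2]-N;q=np.c_[q@X,q@Y];print(len(q))
for y in np.arange(-.22,-.09,.02):
    k=q[abs(q[:,1]-y)<.003]; k=k[abs(k[:,0])<.08]
    if len(k)>10: print(y.round(3),k.min(0)[0].round(4),k.max(0)[0].round(4))
E
```

```text
shift [-0.002   0.1452  0.0045] turn [ 0.    -0.    -0.002] yaw now 0.06
shift [-0.0014  0.3452  0.0045] turn [ 0.    -0.    -0.002] yaw now 0.06
[ 0.62208213 -0.01118056  0.13775608] [ 0.44967968 -0.41749007 -1.75765329]
49210
-0.22 -0.0607 0.063
-0.2 -0.0614 0.0628
-0.18 -0.0612 0.0625
-0.16 -0.0553 0.0624
-0.14 -0.0549 0.0622
-0.12 -0.0484 0.062
-0.1 -0.0125 0.0618
```

Call:
jog_arm --motion "0 0 .02 .0045 0 0 -.004;0 0 .065 .0045 0 0 -.008;0 0 .11 .0045 0 0 -.008;0 0 .155 .0045 0 0 -.008;0 0 .2 .0045 0 0 -.008"

```text
time: 7.35
tool_pos: [0.6283, -0.1123, 0.136]
tool_rot: [-0.0, 0.999, 0.036, 0.0]
contact_force: [-0.0, 1.1, 1.0]
gripper_width: 0.227
grasp_force: 59.7
```

Call:
jog_arm --motion "0 0 .04 0 0 0 0;0 0 .08 0 0 0 0;0 0 .12 0 0 0 0;0 0 .15 0 0 0 0;0 0 .15 0 0 0 0"

```text
time: 7.98
tool_pos: [0.6329, -0.1868, 0.1347]
tool_rot: [-0.0, 0.999, 0.035, -0.001]
contact_force: [0.6, 0.2, -2.3]
gripper_width: 0.227
grasp_force: 59.6
```

```bash
python3 - <<'E'
from h import *
yaw=.071;X=np.array([np.cos(yaw),np.sin(yaw)]);Y=np.array([-X[1],X[0]]);N=np.array([.616,.066])
s=state();t=s['tool_pos'];r=t[:2]-N;print(s['time'],t,s['contact_force'],'press',r@X,r@Y)
for c in ['side','wrist','scene']:
  f=grab_frame(c);P=cloud(f);z=np.nan_to_num(P[...,2]);fl=f['color'].astype(int)
  if c!='scene':cv2.imwrite(f'pics/{c}3.png',f['color'][:,:,::-1])
  yel=(fl[...,0]>130)&(fl[...,0]-fl[...,2]>70)&(fl[...,1]>.65*fl[...,0])&(z<.11)&(P[...,0]>.53)&(P[...,0]<.72)&(P[...,1]<.02)&(P[...,1]>-.4)
  n,l,st,_=cv2.connectedComponentsWithStats(yel.astype(np.uint8))
  for i in range(1,n):
    if st[i,4]>10: r=P[l==i];h=r[:,2].mean();r=r[:,:2]-N;r=np.c_[r@X,r@Y];print(c,'flake',r.mean(0).round(4),h.round(3),st[i,4])
E
```

```text
7.975 [ 0.63293349 -0.18682227  0.13471867] [ 0.55053532  0.15717894 -2.2815412 ] press -0.0010444786268225988 -0.25338656614921123
wrist flake [ 0.0392 -0.278 ] 0.008 588
wrist flake [ 0.0379 -0.2604] 0.014 162
wrist flake [-0.0128 -0.2804] 0.009 329
scene flake [-0.021 -0.274] 0.01 13
```

View pics/wrist3.png

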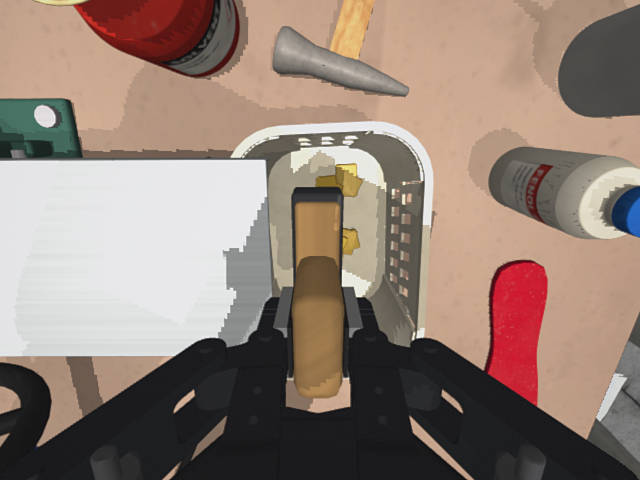

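The wrist view shows the feed plate empty, with flakes on the basket floor at (345,180) and (349,241). The insole's heel is at (518,270). Next I'll stand the block on the bench.

```bash
python3 -c "
from h import *
row([.415,-.185,.135],.071);row([.415,-.185,.0405],.071)"
```

```text
shift [-4.35e-01 -3.19e-02  3.00e-04] turn [-0.0004  0.0006  0.001 ] yaw now 0.073
shift [-0.4348 -0.0318  0.1893] turn [-0.0004  0.0006  0.001 ] yaw now 0.073
```

Call:
jog_arm --motion "0 -.1 -.01 -.03 0 0 0;0 -.22 -.02 -.03 0 0 0;0 -.34 -.032 -.02 0 0 0;0 -.435 -.032 .05 0 0 0;0 -.435 -.032 .12 0 0 0"

```text
time: 8.75
tool_pos: [0.4126, -0.1843, 0.0742]
tool_rot: [0.0, 0.999, 0.036, -0.0]
contact_force: [-0.6, 0.3, -0.6]
gripper_width: 0.227
grasp_force: 59.5
```

```bash
python3 -c "
from h import *
row([.415,-.185,.041],.071)"
```

```text
shift [0.0047 0.0017 0.0664] turn [0.0002 0.0001 0.0003] yaw now 0.071
```

Call:
jog_arm --motion "0 0 0 .035 0 0 0;0 0 0 .055 0 0 0;0 0 0 .068 0 0 0;0 0 0 .07 0 0 0;0 0 0 .07 0 0 0"

```text
time: 9.38
tool_pos: [0.4163, -0.1858, 0.0414]
tool_rot: [0.0, 0.999, 0.036, 0.001]
contact_force: [0.6, -0.1, 1.1]
gripper_width: 0.226
grasp_force: 59.7
```

Call:
jog_arm --motion "100 0 0 0 0 0 0;100 0 0 0 0 0 0;100 0 0 0 0 0 0;100 0 0 -.12 0 0 0;100 0 0 -.24 0 0 0"

```text
time: 10.0
tool_pos: [0.4145, -0.1849, 0.1611]
tool_rot: [-0.001, 0.999, 0.036, -0.001]
contact_force: [1.4, -0.2, 0.4]
gripper_width: 1.004
grasp_force: 0.0
```

```bash
python3 -c "
from h import *
print(state()['tool_pos'])
a=.168;c=np.array([.504,-.38]);p=c-.055*np.array([np.cos(a),np.sin(a)])
row([*p,.16],a)"
```

```text
[ 0.41452368 -0.18488707  0.1610862 ]
shift [0.0409 0.4126 0.0015] turn [-0.001   0.0012 -0.0639] yaw now 0.072
```

Call:
jog_arm --motion "100 .01 .12 -.02 0 0 -.03;100 .02 .24 -.02 0 0 -.064;100 .04 .36 0 0 0 -.064;100 .041 .412 0 0 0 -.064;100 .041 .412 0 0 0 -.064"

```text
time: 10.62
tool_pos: [0.4503, -0.3908, 0.16]
tool_rot: [-0.0, 0.997, 0.083, -0.0]
contact_force: [0.3, 0.5, -0.3]
gripper_width: 1.002
grasp_force: 0.0
```

```bash
python3 - <<'E'
from h import *
f=grab_frame('wrist');P=cloud(f);z=np.nan_to_num(P[...,2]);fl=f['color'].astype(int)
cv2.imwrite('pics/w4.png',f['color'][:,:,::-1])
red=(fl[...,0]>90)&(fl[...,0]>2*fl[...,1])&(fl[...,0]>2*fl[...,2])&(z<.02)&(z>.002)&(abs(P[...,1]+.38)<.1)&(P[...,0]>.35)&(P[...,0]<.65)
q=P[red][:,:2];print(len(q),rect(q),np.median(P[red][:,2]))
a=np.deg2rad(9.6)
(c,(w,h),t)=cv2.minAreaRect((q*1000).astype(np.float32));c=np.array(c)/1000
a=np.deg2rad(t) if w>h else np.deg2rad(t-90)
u=np.array([np.cos(a),np.sin(a)]);v=np.array([-u[1],u[0]]);r=q-c
for s in np.arange(-.11,.111,.02):
  k=r[abs(r@u-s)<.003]@v
  if len(k)>3: print(s.round(3),k.min().round(4),k.max().round(4))
print('yaw',a)
E
```

```text
14520 (array([ 503.6, -381.6]), 223.3, 60.5, 10.8) 0.007298200744278283
-0.11 -0.0104 0.0068
-0.09 -0.022 0.0222
-0.07 -0.0294 0.0288
-0.05 -0.0303 0.0289
-0.03 -0.0291 0.0261
-0.01 -0.0281 0.0225
0.01 -0.0255 0.018
0.03 -0.0254 0.0154
0.05 -0.0271 0.017
0.07 -0.0286 0.0185
0.09 -0.0285 0.0176
0.11 -0.0191 0.0075
yaw 0.18803679975705917
```

View pics/w4.png

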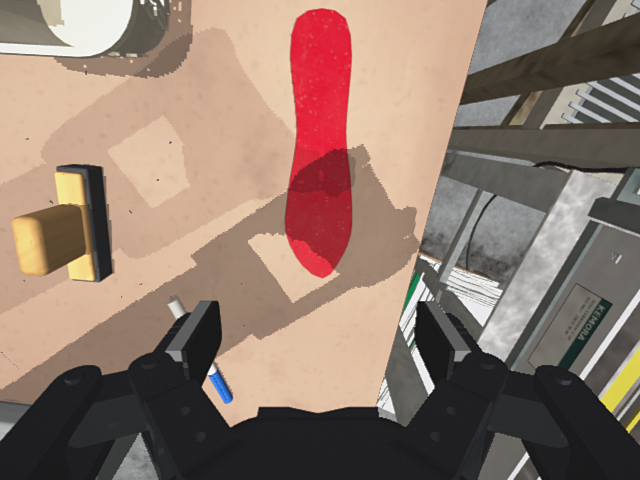

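The wrist view shows the insole with its heel up at (322,20) and its pointed toe at (320,275). The scraper stands upright at (80,225).

```bash
python3 -c "
from h import *
c=np.array([.5036,-.3816]);a=.188;u=np.array([np.cos(a),np.sin(a)]);v=np.array([-u[1],u[0]])
p=c-.055*u-.0007*v;print(p);row([*p,.01],.172);print(state()['tool_pos'],state()['contact_force'])"
```

```text
[ 0.44969993 -0.39256686]
shift [-0.0022  0.0062  0.3003] turn [-0.0007  0.0002 -0.0032] yaw now 0.167
[ 0.45037688 -0.38950089  0.1601293 ] [-0.33795794  0.70102642 -0.11697722]
```

Call:
jog_arm --motion "84 -.002 .005 .1 0 0 -.003;84 -.002 .005 .2 0 0 -.003;84 -.002 .005 .28 0 0 -.003;84 -.002 .005 .3 0 0 -.003;84 -.002 .005 .3 0 0 -.003"

```text
time: 11.3
tool_pos: [0.4503, -0.3913, 0.0111]
tool_rot: [-0.0, 0.996, 0.087, 0.0]
contact_force: [1.5, 0.1, 0.3]
gripper_width: 0.841
grasp_force: 0.0
```

Call:
jog_arm --motion "84 0 0 .012 0 0 0;84 0 0 .016 0 0 0;84 0 0 .02 0 0 0;84 0 0 .02 0 0 0;84 0 0 .02 0 0 0"

```text
time: 11.92
tool_pos: [0.4501, -0.3921, 0.0006]
tool_rot: [0.0, 0.996, 0.086, 0.0]
contact_force: [0.0, -1.2, -0.4]
gripper_width: 0.841
grasp_force: 0.0
```

Call:
jog_arm --motion "84 0 0 .006 0 0 0;84 0 0 .01 0 0 0;84 0 0 .014 0 0 0;84 0 0 .014 0 0 0;84 0 0 .014 0 0 0"

```text
time: 12.55
tool_pos: [0.4501, -0.392, -0.0065]
tool_rot: [0.0, 0.996, 0.086, 0.0]
contact_force: [-0.7, 0.2, -0.4]
gripper_width: 0.834
grasp_force: 0.0
```

Call:
jog_arm --motion "50 0 0 0 0 0 0;50 0 0 0 0 0 0;50 0 0 0 0 0 0;50 0 0 0 0 0 0;50 0 0 0 0 0 0"

```text
time: 13.18
tool_pos: [0.4511, -0.3931, -0.0045]
tool_rot: [0.001, 0.996, 0.086, 0.001]
contact_force: [-0.3, 0.5, 7.1]
gripper_width: 0.687
grasp_force: 67.8
```

Call:
jog_arm --motion "50 0 0 -.05 0 0 0;50 0 0 -.15 0 0 0;50 0 0 -.27 0 0 0;50 0 0 -.39 0 0 0;50 0 0 -.41 0 0 0"

```text
time: 13.8
tool_pos: [0.4521, -0.3942, 0.2054]
tool_rot: [0.004, 0.996, 0.086, 0.003]
contact_force: [0.4, -1.1, 0.4]
gripper_width: 0.686
grasp_force: 64.5
```

```bash
python3 - <<'E'
from h import *
yaw=.071;X=np.array([np.cos(yaw),np.sin(yaw)]);Y=np.array([-X[1],X[0]]);N=np.array([.616,.066])
print(state()['gripper_width'],state()['tool_pos'])
p=N-.222*Y;row([*p,.2],yaw+np.pi/2)
f=grab_frame('wrist');cv2.imwrite('pics/w5.png',f['color'][:,:,::-1])
P=cloud(f);z=np.nan_to_num(P[...,2]);fl=f['color'].astype(int)
red=(fl[...,0]>90)&(fl[...,0]>2*fl[...,1])&(fl[...,0]>2*fl[...,2])&(z<.25)&(z>.15)&(P[...,0]<.68)
d=rot().inv().apply(P[red]-state()['tool_pos']);print(len(d),d.min(0),d.max(0))
tip=d[d[:,0]>d[:,0].max()-.004];print('heel in tool',tip.mean(0));print('z at grip',np.median(d[abs(d[:,0]-.02)<.01],0))
for s in [.03,.06,.1,.14,.16]:
  k=d[abs(d[:,0]-s)<.003];print(s,k[:,1].min().round(4) if len(k) else 0,k[:,1].max().round(4) if len(k) else 0, np.median(k[:,2]).round(4))
E
```

```text
0.6862201074279501 [ 0.45212886 -0.39419426  0.20539483]
shift [ 0.4359 -0.4087  0.0095] turn [ 0.0079  0.0014 -0.9793] yaw now 0.173
48746 [-0.05466201 -0.02815651 -0.01623873] [ 0.11927507  0.03179208 -0.0105732 ]
heel in tool [ 0.11710785  0.00351146 -0.01337918]
z at grip [ 0.0200834   0.00197373 -0.01342591]
0.03 -0.0253 0.0301 -0.0134
0.06 -0.0195 0.0259 -0.0134
0.1 -0.0182 0.0259 -0.0134
0.14 0 0 nan
0.16 0 0 nan
  return _methods._mean(a, axis=axis, dtype=dtype,
  ret = ret.dtype.type(ret / rcount)
```

Call:
jog_arm --motion "50 .08 -.08 .01 .008 0 -.12;50 .17 -.16 .01 .008 0 -.24;50 .26 -.24 .01 .008 0 -.36;50 .35 -.33 .01 .008 0 -.48;50 .436 -.409 .01 .008 0 -.6"

```text
time: 14.48
tool_pos: [0.6295, -0.1508, 0.1907]
tool_rot: [-0.007, 0.858, 0.514, -0.002]
contact_force: [0.8, -1.4, -0.4]
gripper_width: 0.683
grasp_force: 64.5
```

```bash
python3 - <<'E'
from h import *
yaw=.071;X=np.array([np.cos(yaw),np.sin(yaw)]);Y=np.array([-X[1],X[0]]);N=np.array([.616,.066])
p=N-.225*Y;row([*p,.2],yaw+np.pi/2);row([*p,.11],yaw+np.pi/2)
E
```

```text
shift [-0.0111  0.0114 -0.0188] turn [-0.0084 -0.0056 -0.3753] yaw now 1.079
shift [-0.0118  0.0139  0.1611] turn [-0.0084 -0.0056 -0.3753] yaw now 1.079
```

Call:
jog_arm --motion "50 -.011 .011 -.019 -.008 -.005 -.12;50 -.011 .011 -.019 -.008 -.005 -.24;50 -.011 .011 -.019 -.008 -.005 -.375;50 -.011 .012 .06 -.008 -.005 -.375;50 -.011 .014 .14 -.008 -.005 -.375"

```text
time: 15.1
tool_pos: [0.6318, -0.1602, 0.1205]
tool_rot: [0.0, 0.684, 0.73, 0.001]
contact_force: [-0.0, 0.5, -1.1]
gripper_width: 0.686
grasp_force: 64.5
```

```bash
python3 - <<'E'
from h import *
yaw=.071;X=np.array([np.cos(yaw),np.sin(yaw)]);Y=np.array([-X[1],X[0]]);N=np.array([.616,.066])
p=N-.2*Y;row([*p,.0915],yaw+np.pi/2);print(state()['contact_force'])
f=grab_frame('side');cv2.imwrite('pics/s6.png',f['color'][:,:,::-1])
P=cloud(f);z=np.nan_to_num(P[...,2]);fl=f['color'].astype(int)
red=(fl[...,0]>80)&(fl[...,0]>2*fl[...,1])&(fl[...,0]>2*fl[...,2])&(z<.16)&(z>.09)&(P[...,0]<.7)&(P[...,0]>.55)
r=P[red][:,:2]-N;r=np.c_[r@X,r@Y];print(len(r),r.min(0),r.max(0),np.percentile(P[red][:,2],[5,50,95]))
for s in np.arange(-.22,-.02,.02):
  k=r[abs(r[:,1]-s)<.004]
  if len(k)>3: print(s.round(2),k[:,0].min().round(4),k[:,0].max().round(4))
for t in ['insole','insole_heel']: print([(d['p'],d['at'],np.dot(np.array(d['at'])[:2]-N,X),np.dot(np.array(d['at'])[:2]-N,Y)) for d in place_of('side',t)[:2]])
E
```

```text
shift [0.0534 0.0002 0.058 ] turn [ 0.0007 -0.0002 -0.0043] yaw now 1.635
[-0.02538854  0.54955694 -1.12341993]
1061 [-0.02897794 -0.28063159] [ 0.02913241 -0.07150723] [0.12935252 0.13281007 0.13608664]
-0.22 -0.0272 0.0291
-0.2 -0.0269 0.0261
-0.18 -0.0223 0.0239
-0.16 -0.0187 0.0205
-0.14 -0.0185 0.0204
-0.12 -0.02 0.0226
-0.1 -0.0199 0.0232
-0.08 -0.0199 0.0229
[(0.81, [0.6245, -0.1004, 0.1267], np.float64(-0.00332589168803951), np.float64(-0.1665837580452531)), (0.35, [0.6276, -0.0563, 0.0924], np.float64(0.002894768060875824), np.float64(-0.12281478053505504))]
[(0.91, [0.6236, 0.0111, 0.1297], np.float64(0.003686226305994457), np.float64(-0.05530082942977434))]
```

View pics/s6.png

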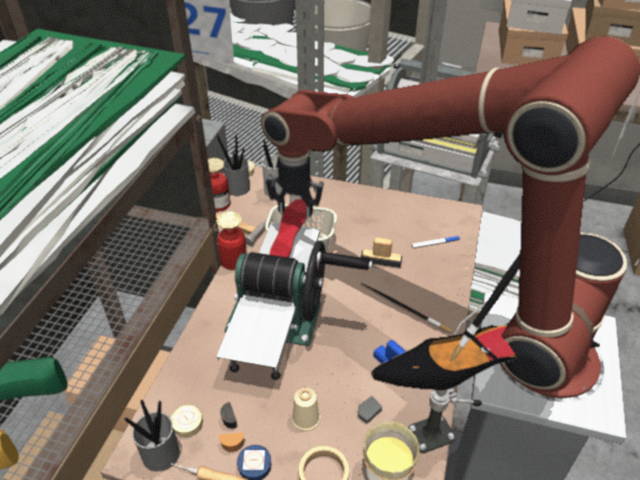

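The side view shows the insole held at (290,230), square over the feed plate, and the scraper upright at (382,250).

Call:
jog_arm --motion "50 0 0 .02 0 0 -.003;50 0.01 0 .04 0 0 -.003;50 .03 0 .055 0 0 -.003;50 .045 0 .06 0 0 -.003;50 .05 0 .06 0 0 -.003"

```text
time: 15.88
tool_pos: [0.6311, -0.1347, 0.0933]
tool_rot: [0.001, 0.682, 0.731, 0.001]
contact_force: [0.1, -0.6, -0.7]
gripper_width: 0.684
grasp_force: 64.5
```

Call:
jog_arm --motion "50 0 0 .003 0 0 0;50 0.006 0 .005 0 0 0;50 .012 0 .006 0 0 0;50 .018 0 .006 0 0 0;50 .022 0 .006 0 0 0"

```text
time: 16.5
tool_pos: [0.6305, -0.1245, 0.0905]
tool_rot: [0.001, 0.682, 0.731, 0.001]
contact_force: [0.5, -0.1, -0.7]
gripper_width: 0.684
grasp_force: 64.5
```

Call:
jog_arm --motion "50 0 0 .001 0 0 0;50 0 0 .002 0 0 0;50 0 0 .003 0 0 0;50 0 0 .004 0 0 0;50 0 0 .004 0 0 0"

```text
time: 17.12
tool_pos: [0.6305, -0.1245, 0.09]
tool_rot: [0.001, 0.682, 0.731, 0.001]
contact_force: [-2.6, 3.2, 8.5]
gripper_width: 0.683
grasp_force: 68.0
```

Call:
jog_arm --motion "50 0 0 -.002 0 0 0;50 .003 0 -.003 0 0 0;50 .006 0 -.003 0 0 0;50 .008 0 -.003 0 0 0;50 .008 0 -.003 0 0 0"

```text
time: 17.75
tool_pos: [0.6305, -0.1209, 0.0901]
tool_rot: [0.002, 0.682, 0.731, 0.001]
contact_force: [-0.1, -1.7, 2.3]
gripper_width: 0.686
grasp_force: 66.0
```

Call:
jog_arm --motion "50 .002 0 -.001 0 0 0;50 .004 0 -.001 0 0 0;50 .005 0 -.001 0 0 0;50 .005 0 -.001 0 0 0;50 .005 0 -.001 0 0 0"

```text
time: 18.38
tool_pos: [0.6298, -0.1178, 0.0901]
tool_rot: [0.001, 0.682, 0.731, 0.001]
contact_force: [0.6, 0.7, 0.4]
gripper_width: 0.689
grasp_force: 64.7
```

Call:
jog_arm --motion "50 .002 0 0 0 0 0;50 .004 0 0 0 0 0;50 .006 0 0 0 0 0;50 .006 0 0 0 0 0;50 .006 0 0 0 0 0"

```text
time: 19.0
tool_pos: [0.6298, -0.1151, 0.0904]
tool_rot: [0.001, 0.682, 0.731, 0.001]
contact_force: [-0.3, -0.0, 0.1]
gripper_width: 0.682
grasp_force: 64.6
```

Call:
jog_arm --motion "50 .002 0 0 0 0 0;50 .004 0 0 0 0 0;50 .006 0 0 0 0 0;50 .007 0 0 0 0 0;50 .007 0 0 0 0 0"

```text
time: 19.62
tool_pos: [0.6296, -0.1116, 0.0905]
tool_rot: [0.001, 0.682, 0.731, 0.001]
contact_force: [-0.1, -0.1, 0.6]
gripper_width: 0.687
grasp_force: 64.6
```

```bash
python3 - <<'E'
from h import *
yaw=.071;X=np.array([np.cos(yaw),np.sin(yaw)]);Y=np.array([-X[1],X[0]]);N=np.array([.616,.066])
s=state();r=s['tool_pos'][:2]-N;print(r@X,r@Y,s['contact_force'],s['tool_pos'])
f=grab_frame('wrist');P=cloud(f);z=np.nan_to_num(P[...,2]);fl=f['color'].astype(int)
cv2.imwrite('pics/w7.png',f['color'][:,:,::-1])
red=(fl[...,0]>60)&(fl[...,0]>2*fl[...,1])&(fl[...,0]>2*fl[...,2])&(z<.13)&(z>.085)&(P[...,0]<.7)&(P[...,0]>.55)
r=P[red][:,:2]-N;r=np.c_[r@X,r@Y];print(r.min(0),r.max(0),np.percentile(P[red][:,2],[5,50,95]))
f=grab_frame('side')
for t in ['nip','insole_heel','insole_toe']: print(t,[(d['p'],np.round(d['at'],4),np.dot(np.array(d['at'])[:2]-N,Y)) for d in place_of('side',t)[:2]])
E
```

```text
0.000942155364103513 -0.17814829309755237 [-0.09394525 -0.10196117  0.59059352] [ 0.62957769 -0.11163262  0.09045977]
[-0.03034323 -0.2331202 ] [ 0.02962508 -0.05905676] [0.10159353 0.10265138 0.10382828]
nip [(0.81, array([0.616 , 0.0646, 0.0977]), np.float64(-0.0013964727820989953))]
insole_heel []
insole_toe [(0.59, array([ 0.6343, -0.1693,  0.098 ]), np.float64(-0.23600538409505764)), (0.52, array([ 0.4073, -0.1881, -0.0016]), np.float64(-0.23865455615110562))]
```

View pics/w7.png

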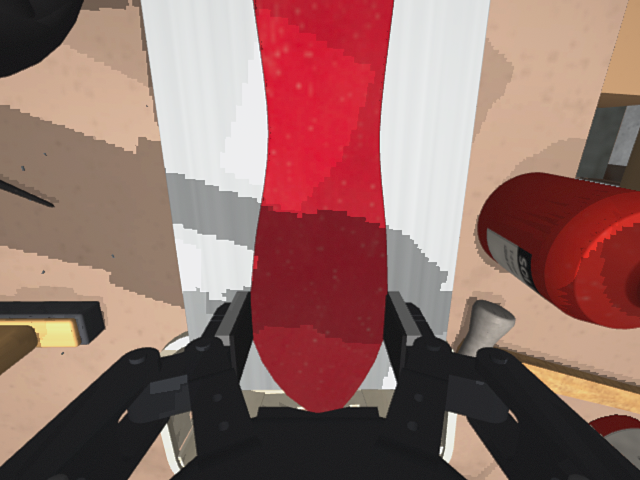

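The wrist view shows the insole centred on the plate between the pads. The toe tip is at (320,410), which puts the heel near y = -9 mm, and there is still no roller contact.

Call:
jog_arm --motion "50 .002 0 0 0 0 0;50 .003 0 0 0 0 0;50 .004 0 0 0 0 0;50 .005 0 0 0 0 0;50 .005 0 0 0 0 0"

```text
time: 20.5
tool_pos: [0.6294, -0.1091, 0.0905]
tool_rot: [0.001, 0.682, 0.731, 0.001]
contact_force: [-0.1, 0.2, -0.2]
gripper_width: 0.681
grasp_force: 64.6
```

Call:
jog_arm --motion "50 .002 0 0 0 0 0;50 .004 0 0 0 0 0;50 .005 0 0 0 0 0;50 .005 0 0 0 0 0;50 .005 0 0 0 0 0"

```text
time: 21.12
tool_pos: [0.6293, -0.1075, 0.0905]
tool_rot: [0.002, 0.682, 0.731, 0.001]
contact_force: [-0.1, -4.8, 1.1]
gripper_width: 0.683
grasp_force: 64.6
```

```bash
python3 - <<'E'
from h import *
yaw=.071;X=np.array([np.cos(yaw),np.sin(yaw)]);Y=np.array([-X[1],X[0]]);N=np.array([.616,.066])
s=state();r=s['tool_pos'][:2]-N;print(r@Y,s['contact_force'],s['tool_pos'])
for c in ['wrist','side']:
  f=grab_frame(c);P=cloud(f);z=np.nan_to_num(P[...,2]);fl=f['color'].astype(int)
  red=(fl[...,0]>60)&(fl[...,0]>2*fl[...,1])&(fl[...,0]>2*fl[...,2])&(z<.13)&(z>.085)&(P[...,0]<.7)&(P[...,0]>.55)
  r=P[red][:,:2]-N;r=np.c_[r@X,r@Y];print(c,r.min(0),r.max(0))
  # frame extents of press: dark green/black points high
  if c=='side':
    m=(z>.12)&(z<.2)&(P[...,0]>.57)&(P[...,0]<.66)&(P[...,1]<.16)&(P[...,1]>-.02)
    q=P[m];b=(q[:,:2]-N)@Y
    A=np.c_[2*b,2*q[:,2],np.ones(len(b))];w=np.linalg.lstsq(A,b**2+q[:,2]**2,rcond=None)[0];print('roller y,z,r',w[0],w[1],np.sqrt(w[2]+w[0]**2+w[1]**2),len(b))
E
```

```text
-0.17395674624769789 [-0.13845306 -4.81951913  1.11851199] [ 0.62925914 -0.10745314  0.09051277]
wrist [-0.03034757 -0.22918567] [ 0.02963278 -0.05500082]
side [-0.02833088 -0.22837479] [ 0.03087912 -0.10074564]
roller y,z,r 0.0015694277784345525 0.14836966934693524 0.04046561504538767 1627
```

Call:
jog_arm --motion "76 0 0 0 0 0 0;84 0 0 0 0 0 0;88 0 0 0 0 0 0;88 0 0 -.03 0 0 0;88 0 0 -.1 0 0 0"

```text
time: 21.85
tool_pos: [0.6278, -0.1061, 0.1396]
tool_rot: [-0.001, 0.682, 0.731, 0.0]
contact_force: [-0.4, -0.6, 0.6]
gripper_width: 0.88
grasp_force: 0.0
```

```bash
python3 - <<'E'
from h import *
yaw=.071;X=np.array([np.cos(yaw),np.sin(yaw)]);Y=np.array([-X[1],X[0]]);N=np.array([.616,.066])
for c in ['wrist','side']:
  f=grab_frame(c);P=cloud(f);z=np.nan_to_num(P[...,2]);fl=f['color'].astype(int)
  red=(fl[...,0]>60)&(fl[...,0]>2*fl[...,1])&(fl[...,0]>2*fl[...,2])&(z<.13)&(z>.085)&(P[...,0]<.7)&(P[...,0]>.55)
  r=P[red][:,:2]-N;r=np.c_[r@X,r@Y];print(c,r.min(0),r.max(0),np.percentile(P[red][:,2],[5,50,95]))
for c in ['side','scene']:
  if c=='scene':grab_frame(c)
  print([(d['p'],np.round(d['at'],4)) for d in place_of(c,'handle')[:2]])
p=np.array([.4515,.054]);row([.56,-.15,.3],.071);row([*p,.3],.071)
E
```

```text
wrist [-0.03084079 -0.2313894 ] [ 0.02993451 -0.03822187] [0.10171357 0.10306452 0.10454326]
side [-0.02821275 -0.22522735] [ 0.02771722 -0.09820933] [0.09986757 0.10299577 0.10653874]
[(0.56, array([0.4496, 0.0558, 0.2171]))]
[(0.96, array([0.4527, 0.0527, 0.2203]))]
shift [-0.0773 -0.1428 -0.3186] turn [ 0.0024 -0.0017  1.0459] yaw now 1.64
shift [ 0.3447 -0.3311 -0.3196] turn [ 0.0024 -0.0017  1.0459] yaw now 1.64
```

Call:
jog_arm --motion "88 0 0 -.12 0 0 0;88 0 -.05 -.24 0 0 .12;88 0.05 -.13 -.32 0 0 .24;88 .14 -.22 -.32 0 0 .36;88 .24 -.28 -.32 0 0 .48"

```text
time: 22.72
tool_pos: [0.479, 0.0041, 0.2996]
tool_rot: [0.001, 0.898, 0.44, 0.001]
contact_force: [0.3, 0.6, 0.6]
gripper_width: 0.883
grasp_force: 0.0
```

```bash
python3 -c "
from h import *
row([.4515,.0545,.29],.071)"
```

```text
shift [ 0.0461 -0.1052  0.019 ] turn [ 0.001  -0.0018  0.5605] yaw now 0.912
```

Call:
jog_arm --motion "88 .02 -.03 0 0 0 .12;88 .046 -.105 0.01 0 0 .24;88 .046 -.105 .019 0 0 .36;88 .046 -.105 .019 0 0 .48;88 .046 -.105 .019 0 0 .56"

```text
time: 23.35
tool_pos: [0.4521, 0.0538, 0.2888]
tool_rot: [0.0, 0.999, 0.038, 0.0]
contact_force: [0.9, -0.6, -0.1]
gripper_width: 0.88
grasp_force: 0.0
```

```bash
python3 - <<'E'
from h import *
f=grab_frame('wrist');P=cloud(f);z=np.nan_to_num(P[...,2])
m=(z>.222)&(z<.24)&(P[...,0]<.5)&(abs(P[...,1]-.055)<.06);q=P[m]
print(len(q),rect(q[:,:2]) if len(q) else 0,np.percentile(z[m],99) if len(q) else 0)
row([.4515,.0545,.199],.071)
E
```

```text
4893 (array([449.5,  51.2]), 102.8, 23.4, 4.2) 0.2309617877204912
shift [-0.0014 -0.0017  0.1797] turn [ 0.0001 -0.0004  0.0017] yaw now 0.074
```

Call:
jog_arm --motion "70 -.003 .003 .08 0 0 0;60 -.003 .004 .15 0 0 0;60 -.003 .004 .18 0 0 0;20 -.003 .004 .18 0 0 0;0 -.003 .004 .18 0 0 0"

```text
time: 24.02
tool_pos: [0.4519, 0.0515, 0.2011]
tool_rot: [0.0, 0.999, 0.04, 0.002]
contact_force: [-1.8, 0.7, -2.3]
gripper_width: 0.271
grasp_force: 58.9
```

Call:
jog_arm --motion "0 0 0 0 0 0 0;0 0 0 0 0 0 0;0 0 0 0 0 0 0;0 0 0 0 0 0 0;0 0 0 0 0 0 0"

```text
time: 24.65
tool_pos: [0.452, 0.0515, 0.2011]
tool_rot: [0.0, 0.999, 0.04, 0.002]
contact_force: [-3.6, 1.5, 4.8]
gripper_width: 0.27
grasp_force: 59.5
```

```bash
python3 -c "
from h import *
s=state();t=s['tool_pos'];print(t,s['gripper_width'],s['contact_force'])
# circle about axis: R=.072; start angle from current y; rows rel. to current in tool frame (y=-world y', z down)
for k in range(0,31): 
  th=np.deg2rad(15*k);print(15*k,(.072*np.sin(th)/.5).round(3),(.072*(1-np.cos(th))/.5).round(3),end=' | ')
"
```

```text
[0.45196173 0.05153642 0.20106499] 0.2697649467079729 [-3.620564    1.45203325  4.79301024]
0 0.0 0.0 | 15 0.037 0.005 | 30 0.072 0.019 | 45 0.102 0.042 | 60 0.125 0.072 | 75 0.139 0.107 | 90 0.144 0.144 | 105 0.139 0.181 | 120 0.125 0.216 | 135 0.102 0.246 | 150 0.072 0.269 | 165 0.037 0.283 | 180 0.0 0.288 | 195 -0.037 0.283 | 210 -0.072 0.269 | 225 -0.102 0.246 | 240 -0.125 0.216 | 255 -0.139 0.181 | 270 -0.144 0.144 | 285 -0.139 0.107 | 300 -0.125 0.072 | 315 -0.102 0.042 | 330 -0.072 0.019 | 345 -0.037 0.005 | 360 -0.0 0.0 | 375 0.037 0.005 | 390 0.072 0.019 | 405 0.102 0.042 | 420 0.125 0.072 | 435 0.139 0.107 | 450 0.144 0.144 |
```

Call:
jog_arm --motion "0 0 .018 .001 0 0 0;0 0 .037 .005 0 0 0;0 0 .072 .019 0 0 0;0 0 .102 .042 0 0 0;0 0 .125 .072 0 0 0"

```text
time: 25.28
tool_pos: [0.4564, -0.0098, 0.1628]
tool_rot: [-0.002, 0.999, 0.04, 0.001]
contact_force: [-0.6, 12.4, -4.7]
gripper_width: 0.268
grasp_force: 59.4
```

```bash
python3 - <<'E'
from h import *
yaw=.071;X=np.array([np.cos(yaw),np.sin(yaw)]);Y=np.array([-X[1],X[0]]);N=np.array([.616,.066])
s=state();print(s['tool_pos'],s['contact_force'])
f=grab_frame('side');P=cloud(f);z=np.nan_to_num(P[...,2]);fl=f['color'].astype(int)
red=(fl[...,0]>60)&(fl[...,0]>2*fl[...,1])&(fl[...,0]>2*fl[...,2])&(z<.13)&(z>.085)&(P[...,0]<.7)&(P[...,0]>.55)
r=P[red][:,:2]-N;r=np.c_[r@X,r@Y];print(r.min(0),r.max(0))
E
```

```text
[ 0.45643161 -0.00980175  0.16282903] [-0.61373203 12.3944056  -4.69421216]
[-0.02840817 -0.18543906] [0.02835823 0.03991367]
```

Call:
jog_arm --motion "0 0 .013 .035 0 0 0;0 0 .017 .072 0 0 0;0 0 .012 .109 0 0 0;0 0 -.001 .144 0 0 0;0 0 -.023 .174 0 0 0"

```text
time: 25.95
tool_pos: [0.4556, 0.0032, 0.0778]
tool_rot: [-0.003, 0.999, 0.039, 0.0]
contact_force: [-11.7, 15.9, 21.3]
gripper_width: 0.272
grasp_force: 63.0
```

Call:
jog_arm --motion "0 0 -.03 .023 0 0 0;0 0 -.065 .037 0 0 0;0 0 -.102 .042 0 0 0;0 0 -.139 .037 0 0 0;0 0 -.174 .023 0 0 0"

```text
time: 26.58
tool_pos: [0.4494, 0.0865, 0.065]
tool_rot: [0.002, 0.999, 0.04, 0.002]
contact_force: [-0.5, -4.5, 3.0]
gripper_width: 0.269
grasp_force: 61.1
```

Call:
jog_arm --motion "0 0 -.03 -.023 0 0 0;0 0 -.053 -.053 0 0 0;0 0 -.067 -.088 0 0 0;0 0 -.072 -.125 0 0 0;0 0 -.067 -.162 0 0 0"

```text
time: 27.2
tool_pos: [0.4466, 0.1232, 0.1478]
tool_rot: [-0.002, 0.999, 0.04, 0.002]
contact_force: [2.9, 4.5, -3.3]
gripper_width: 0.269
grasp_force: 60.7
```

Call:
jog_arm --motion "0 0 .014 -.035 0 0 0;0 0 .037 -.065 0 0 0;0 0 .067 -.088 0 0 0;0 0 .102 -.102 0 0 0;0 0 .139 -.107 0 0 0"

```text
time: 27.82
tool_pos: [0.4519, 0.0513, 0.2012]
tool_rot: [-0.0, 0.999, 0.04, 0.002]
contact_force: [2.9, 3.8, -10.1]
gripper_width: 0.272
grasp_force: 60.0
```

```bash
python3 - <<'E'
from h import *
yaw=.071;X=np.array([np.cos(yaw),np.sin(yaw)]);Y=np.array([-X[1],X[0]]);N=np.array([.616,.066])
s=state();print(s['tool_pos'],s['contact_force'])
f=grab_frame('side');P=cloud(f);z=np.nan_to_num(P[...,2]);fl=f['color'].astype(int)
cv2.imwrite('pics/s8.png',f['color'][:,:,::-1])
red=(fl[...,0]>60)&(fl[...,0]>2*fl[...,1])&(fl[...,0]>2*fl[...,2])&(z<.13)&(z>.085)&(P[...,0]<.7)&(P[...,0]>.52)
r=P[red][:,:2]-N;r=np.c_[r@X,r@Y];print(r.min(0),r.max(0),np.median(P[red][:,2]))
for t in ['insole_heel','insole_toe']: print(t,[(d['p'],np.round(d['at'],4)) for d in place_of('side',t)[:2]])
E
```

```text
[0.45190437 0.05126444 0.20122874] [  2.93441722   3.75633877 -10.12261634]
[-0.02983922  0.01356164] [0.02845816 0.2387035 ] 0.101202459455695
insole_heel [(0.87, array([0.5983, 0.3049, 0.0924]))]
insole_toe [(0.96, array([0.614 , 0.0792, 0.1011]))]
```

View pics/s8.png

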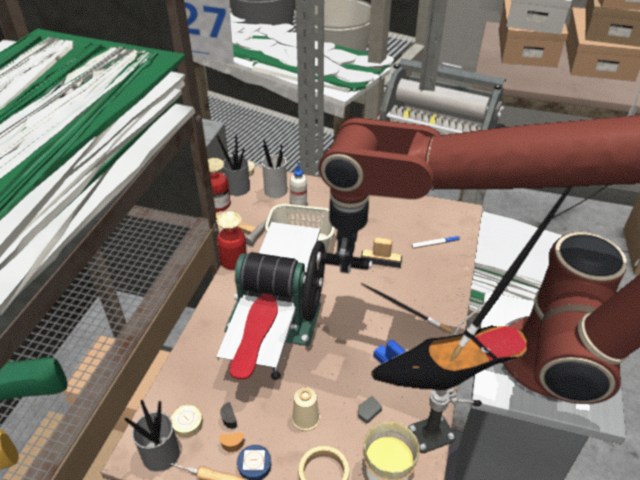

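The side view shows the insole flat on the delivery plate at (255,335), heel ahead. The toe is past the rollers, and the scraper stands at (382,250). Now I'll release the handle and withdraw.

Call:
jog_arm --motion "60 0 0 0 0 0 0;60 0 0 0 0 0 0;60 0 0 0 0 0 0;60 0 0 -.1 0 0 0;60 0 0 -.22 0 0 0"

```text
time: 28.6
tool_pos: [0.4505, 0.0518, 0.3099]
tool_rot: [0.0, 0.999, 0.04, -0.0]
contact_force: [0.4, -0.4, 0.2]
gripper_width: 0.602
grasp_force: 0.0
```

Call:
jog_arm --motion "60 0 0 0 0 0 0;60 0 0 0 0 0 0;60 0 0 0 0 0 0;60 0 0 0 0 0 0;60 0 0 0 0 0 0"

```text
time: 29.22
tool_pos: [0.4511, 0.0515, 0.3094]
tool_rot: [0.0, 0.999, 0.04, 0.001]
contact_force: [0.0, -0.4, 0.2]
gripper_width: 0.6
grasp_force: 0.0
```

```bash
python3 - <<'E'
from h import *
yaw=.071;X=np.array([np.cos(yaw),np.sin(yaw)]);Y=np.array([-X[1],X[0]]);N=np.array([.616,.066])
f=grab_frame('side');P=cloud(f);z=np.nan_to_num(P[...,2]);fl=f['color'].astype(int)
red=(fl[...,0]>60)&(fl[...,0]>2*fl[...,1])&(fl[...,0]>2*fl[...,2])&(z<.13)&(z>.085)&(P[...,0]<.7)&(P[...,0]>.52)
r=P[red][:,:2]-N;r=np.c_[r@X,r@Y];print(r.min(0),r.max(0))
for t in ['insole_heel','insole_toe','handle','scraper','thread_cone','solvent_can','primer']: print(t,[(d['p'],np.round(d['at'],4)) for d in place_of('side',t)[:2]])
f=grab_frame('scene');print([(d['p'],np.round(d['at'],3)) for d in place_of('scene','flake_0')[:5]],state()['tool_pos'])
E
```

```text
[-0.02992962  0.01432961] [0.02822173 0.23935136]
insole_heel [(0.9, array([0.602 , 0.3058, 0.0934]))]
insole_toe [(0.55, array([0.6162, 0.079 , 0.1014]))]
handle [(0.69, array([ 7.726e-01, -8.310e-02,  6.000e-04])), (0.59, array([0.4504, 0.0529, 0.2172]))]
scraper [(0.81, array([ 0.4116, -0.1854, -0.0019])), (0.68, array([ 0.3214,  0.1292, -0.0015]))]
thread_cone [(0.85, array([ 0.4698,  0.297 , -0.0024])), (0.63, array([0.6156, 0.0642, 0.0971]))]
solvent_can [(0.96, array([ 0.7742, -0.0817,  0.002 ]))]
primer []
[] [0.4514269  0.05145246 0.31035636]
```

```bash
python3 -c "
from plant import *
print(job_done())"
```

```text
the job is handed in; nothing more can be done
None
```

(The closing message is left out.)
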